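Slide the refrigerator shelf home in its notched runners

TASK

The small slotted refrigerator shelf lies on its two metal runners but is not in its notches yet. Push it along the runners with the fingertips against the outside of its raised lip until it drops and all four of its lugs lie in the runner notches, then press down on top of the slats to make sure that it is fully home. Push and press gently; do not pinch or lift the shelf, and leave the vials, the logger and the carton alone.

Things in the scene. Friction and masses are not known exactly. Their poses are not given: they have to be found in the camera images.
- frame: Fixed frame, within 25 deg of the world axes: base plate 200 x 350 x 6 mm with two parallel aluminium runners. Origin on the bench; y along the runners (push the shelf to +y), x across, z up. Runners: y -190 to +160 mm, 16 mm wide, centred at x = +-79.5 mm (143 mm clear between), tops 45 mm above the bench. Each has 2 open-topped notches 18 mm long, 10 mm deep, at y = -25 and +125 mm.
- shelf: Loose white slotted shelf, 140 (x) x 198 mm (y), 0.3 to 0.65 kg, axes as the frame's, 1.5 mm side play. Origin: centre of its underside, at the start 33 mm above the bench and 50 to 120 mm short of home. 4 square lugs (12 mm along y, 10 high) at y = +-75 mm stick out over the runners, tops level with the slats. Over the notches it drops 10 mm and the notch ends stop it. Friction only.
- lip (a point): Middle of the outer face (-y side) of the shelf's upright lip, 20 mm above the shelf's underside; 103 mm to -y of the shelf's origin. The lip is 130 mm wide, 8 mm thick, from the underside to 40 mm above it. Moves with the shelf.
- top (a point): Middle of the shelf's top, level with the slat tops, 22 mm above its underside. Slats run across from y = -90 to +86 mm, 8 mm wide with 5 mm gaps: a fingertip rests on them. Moves with the shelf.
- home (a point): Where the shelf's origin lies when home: frame x = 0, y = +50 mm, 23 mm above the bench; axes as the frame's. At home the slat and lug tops are level with the runner tops (45 mm above the bench) and the lip stands from 23 to 63 mm above the bench. The notches leave the lugs 3 mm play either way along y.
- vial_a: Bystander: glass vial standing upright on the bench on the robot's side of the frame, 22 mm diameter, 48 mm high. Origin at the centre of its foot.
- vial_b: Bystander: a second vial like it. Origin at the centre of its foot.
- logger: Bystander: temperature logger lying on the bench beyond the frame, 62 x 40 x 20 mm. Origin at the centre of its underside.
- carton: Bystander: paper carton standing on the bench beyond the frame, 45 x 85 x 50 mm high. Origin at the centre of its underside.

How it is judged:
By the outcome, as a careful person would: the job done as asked, in the order asked, and still so for the second after the job is handed in, with the robot touching nothing.
It also fails if it takes over 43 s, if anything falls off the work surface, if the arm or the gripper's body presses on something with over 40 N, if the wrist force passes 120 N, or if a joint passes its speed limit or range.

ROBOT

A 7-joint arm with a two-finger parallel gripper is mounted at the origin on the work surface. World frame = base frame: x ahead of the robot, y to its left, z up, the work surface at z = 0. Lengths are in m, angles in rad, forces in N, time in s.
With the tool pointing down it reaches from about 0.425 to 0.8 m from the base axis. Payload 8.3 kg.
Tool frame: the origin (TCP) lies between the finger pads; the fingertips stand robot.tcp_to_tips ahead of it and the grasp point (between the pads) lies 8 mm behind it (robot.tcp_to_tips is the distance from the TCP to the fingertips, in m); y points along the fingers, x is the direction in which the jaws open and shut, and the axes are right-handed (so a half turn about y gives the same grasp; the last joint's range is limited). The gripper opens to 85 mm and grips with 20 to 120 N. Pads are 22 mm wide; open, the fingers measure 114 mm over their backs; the gripper's body (76 mm by 85 mm) begins 54 mm behind the grasp point. The pads swing forward as they close: fully open they stand 13 mm farther back than shut.
Start: joints at [1.075, 0.383, 0.016, 1.37, -0.006, 1.388, -0.046], TCP at [0.262, -0.567, 0.242] pointing down, gripper open.
Joint ranges: [-2.95, 2.95], [-0.25, 2.06], [-1.52, 1.56], [0.18, 2.33], [-1.44, 4.58], [0.02, 2.06], [-3.01, 3.01]. Speed limits (rad/s): [2.39, 2.39, 3.01, 3.01, 3.14, 3.14, 3.14].

INTERFACE

Orientations are given as a unit quaternion [x, y, z, w].
In Python, from rig import robot gives the robot as it stands.
- The arm moves only by the tool play_rows, never from a script. Its argument "plan" is text: rows parted by semicolons, each of 7 numbers parted by spaces: the shift along the tool's x, y, z in cm, then the turn, a rotation vector about the tool's x, y, z in degrees, then the finger opening in cm, from 0 to 8.54. In form: tx ty tz rx ry rz fingers; .... A call has 1 to 10 rows; each row shifts and turns the commanded pose from where the row before left it, along the tool's axes as they then stand; what a row does not reach is not made up. A row lasts 1/12 s, in which the tool goes at most 41.7 mm and 7.16 degrees, less where a joint would pass 70% of its speed; a pose out of reach is approached as far as the arm can. A call with a gripper value outside its range is refused whole. The fingers move at their own pace and stop on an object; "newtons" is the grip in N (left out, the last holds). Time passes only in rows, so rows that do not move let the fingers close. It gives the time, the measured TCP pose, the force and the opening at its end, in the units of the state.
- robot.sense(): the state, without advancing time (a new reading comes with each control period).
- robot.read_camera(name): name is "scene" or "top" or "wrist"; returns the picture (420x560x3 uint8, red, green, blue); there is no depth.
- robot.camera_params(name): a dict with "fx", "fy", "cx", "cy" (pixels), "rvec" (rotation vector, rad) and "tvec" (3), from world to camera coordinates, as OpenCV has them. Camera axes: x right, y down, z forward; pixel columns grow to the right and rows downward; lengths in m; the calibration is good to about 2 mm. The wrist camera is an equidistant fisheye: a pixel r from the principal point sees the ray r / f radians off the axis. A picture is of the moment at which its call begins: read the wrist's pose just before it. camera_params takes no time and is no camera call; for the wrist camera it gives the pose at the moment of the call.
- robot.close_job(): hands the job in, once; it reports no verdict.
The state is a dict: "time_s": time; "joint_positions": joint angles; "joint_vel": joint speeds; "tau": joint torques, N m; "tool_pos": TCP position; "orientation": TCP orientation; "wrist_force": force on the tool from outside, world axes, zero at the start; "wrist_torque": the same for the moment, N m; "grip_width": opening from 0.0 (shut) to 1.0 (fully open).
Only numpy, scipy, OpenCV 4.12 (cv2) and the standard library are available. Lean on these libraries where they do the work, as an engineer would, in place of code of your own. Each camera call takes 0.05 s, during which the arm holds its last target.

## Working session

There is one attempt and no reset: what is moved stays moved. The work goes in short steps, Python scripts to look and compute and a tool call to move; the robot and the scene stay as the last step left them, time stands still between calls to the robot, and variables do not carry over. Pictures are saved under pics/ and viewed, and the job is handed in when it is done.

Besides the shell and the picture viewer there is one more tool, called by a JSON object that holds its "api" and its "payload". play_rows: Moves the arm, as the interface text tells. Its arguments: {"type":"object","properties":{"plan":{"type":"string"},"newtons":{"type":"number"}},"required":["plan"]}

```bash
mkdir -p pics; ls; python3 - <<'E'
from rig import robot
import cv2
print(robot.sense()); print(robot.tcp_to_tips)
for n in ("scene","top","wrist"):
    p=robot.camera_params(n); print(n,p)
    im=robot.read_camera(n); cv2.imwrite(f"pics/{n}0.png",im[:,:,::-1])
E
```

```text
pics
{'time_s': 0.0, 'joint_positions': array([ 1.07508092,  0.38425558,  0.01634588,  1.37117021, -0.00628574,
        1.38820283, -0.0464743 ]), 'joint_vel': array([-0.00029581, -0.00051436,  0.00042647, -0.00018481, -0.00055196,
       -0.00162945,  0.00149518]), 'tau': array([-6.95067683e-04, -6.27590203e+01,  8.43559038e-01, -3.71820080e+01,
        1.64180074e-02,  1.43275398e-02,  9.75624232e-06]), 'tool_pos': array([ 0.26198018, -0.56690363,  0.2412605 ]), 'orientation': array([-0.59535478,  0.38154034, -0.38034157,  0.5960872 ]), 'wrist_force': array([-0.31092773, -0.58685269, -0.01229379]), 'wrist_torque': array([ 0.02086524, -0.00150942,  0.02578827]), 'grip_width': 0.9972650301025981}
0.011
scene {'fx': 513.3444194601132, 'fy': 513.3444194601132, 'cx': 281.08087894585094, 'cy': 205.6544946682445, 'rvec': array([ 2.21242761,  0.81246369, -0.35443953]), 'tvec': array([-0.44823437, -0.19100987,  1.11049617])}
top {'fx': 460.33857145711073, 'fy': 460.33857145711073, 'cx': 273.53760958279383, 'cy': 205.45792860795436, 'rvec': array([ 2.15091889, -2.16705749,  0.21357944]), 'tvec': array([-0.00155938,  0.57131772,  0.72596877])}
wrist {'fx': 325.19226210127806, 'fy': 325.19226210127806, 'cx': 281.3074323630758, 'cy': 207.0033405073703, 'rvec': array([-2.45269107,  1.56922237,  0.21040795]), 'tvec': array([-0.62421706, -0.03425817,  0.37805654])}
```

View pics/top0.png

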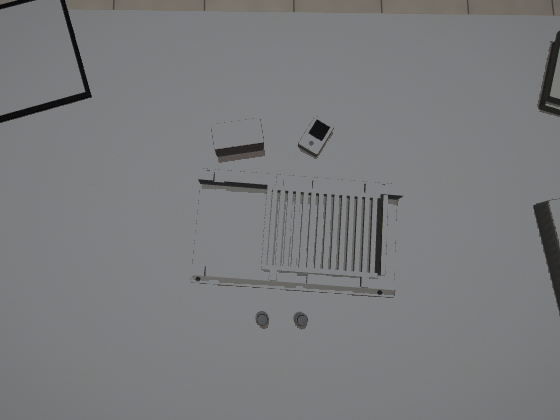

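View pics/scene0.png

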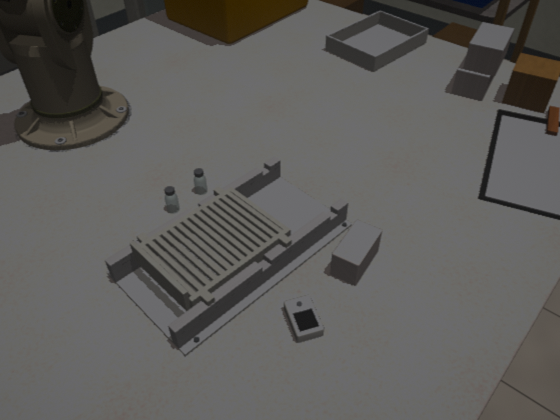

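```bash
python3 - <<'E'
from rig import robot
from scipy.spatial.transform import Rotation as R
s=robot.sense(); print(R.from_quat(s['orientation']).as_matrix())
E
```

```text
[[ 4.19459202e-01 -6.34059795e-04  9.07773967e-01]
 [-9.07772886e-01  1.40102446e-03  4.19459681e-01]
 [-1.53777605e-03 -9.99998818e-01  1.20903131e-05]]
```

```bash
cat > h.py <<'E'
import numpy as np, cv2
from rig import robot
from scipy.spatial.transform import Rotation as R
def ray(n,uv,p=None):
    p=p or robot.camera_params(n)
    Rm=cv2.Rodrigues(p['rvec'])[0]; t=np.array(p['tvec'])
    c=-Rm.T@t
    d=Rm.T@np.array([(uv[0]-p['cx'])/p['fx'],(uv[1]-p['cy'])/p['fy'],1])
    return c,d
def onz(n,uv,z):
    c,d=ray(n,uv); return c+d*(z-c[2])/d[2]
def proj(n,X):
    p=robot.camera_params(n); Rm=cv2.Rodrigues(p['rvec'])[0]
    q=(Rm@np.atleast_2d(X).T).T+p['tvec']
    return np.c_[p['fx']*q[:,0]/q[:,2]+p['cx'],p['fy']*q[:,1]/q[:,2]+p['cy']]
E
python3 - <<'E'
import cv2,numpy as np
im=cv2.imread('pics/top0.png')
c=im[155:340,180:410]
c=np.clip(c.astype(float)*1.3,0,255).astype('uint8')
cv2.imwrite('pics/top0z.png',cv2.resize(c,None,fx=3.2,fy=3.2,interpolation=cv2.INTER_CUBIC))
im=cv2.imread('pics/scene0.png')
c=im[150:350,100:400]
cv2.imwrite('pics/scene0z.png',cv2.resize(c,None,fx=2.6,fy=2.6,interpolation=cv2.INTER_CUBIC))
E
```

```text
(no output)
```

View pics/top0z.png

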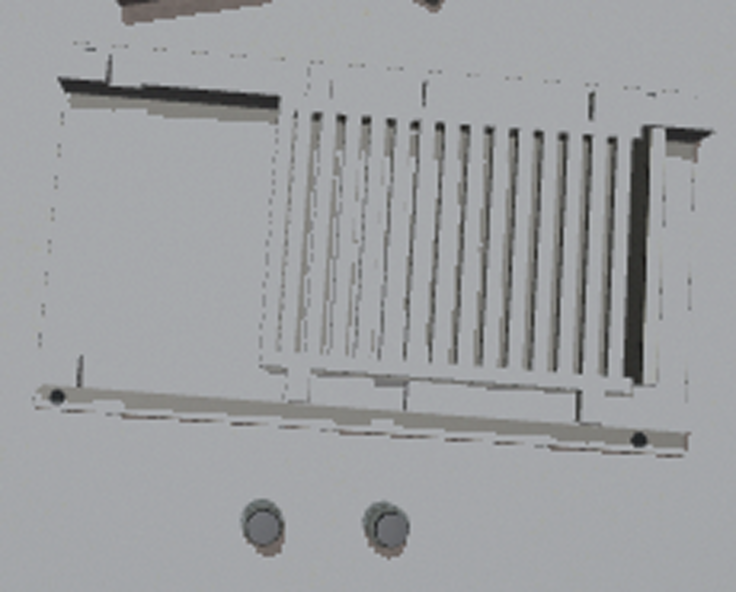

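View pics/scene0z.png

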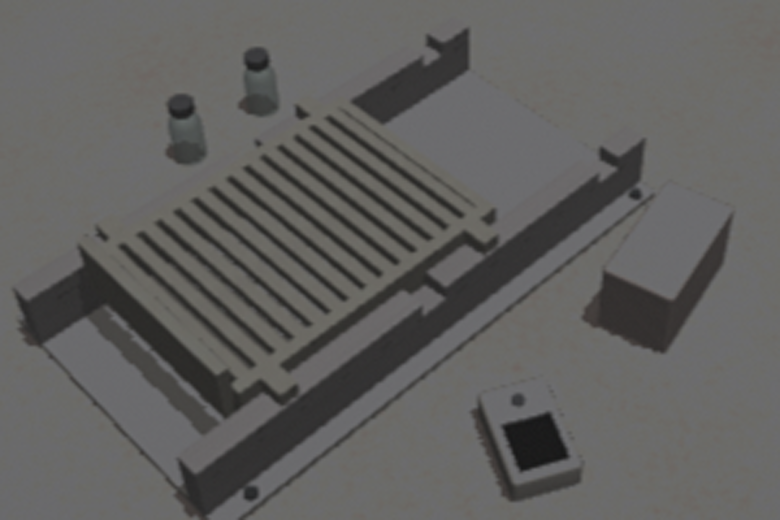

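View pics/wrist0.png

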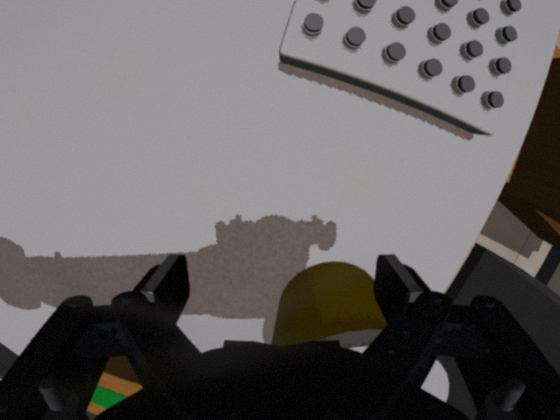

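```bash
cat >> h.py <<'E'
def z2(p,o,s): return np.array(p,float)/s+np.array(o)
E
python3 - <<'E'
from h import *
for n in("scene","top"): print(n,ray(n,(280,210))[0])
f=lambda p,z: onz("top",z2((p[0]-1,p[1]-1),(180,155),3.2),z)
A=f((60,80),.045);B=f((712,130),.045)
u=(A-B)[:2];print(A,B,np.linalg.norm(u),np.degrees(np.arctan2(u[1],u[0])))
v=u/np.linalg.norm(u); xh=np.array([v[1],-v[0]])
mid=(A+B)[:2]/2 + v*.015 - xh*.0715
print("frame o",mid,"yaxis",v,"x",xh)
def F(x,y,z): 
    q=mid+xh*x+v*y; return [q[0],q[1],z]
pts=[]
for s in(1,-1):
  for y in(-.19,.16):
    for x in(.0715,.0875): pts.append(F(s*x,y,.045))
  for y in(-.19,.16): pts.append(F(s*.1,y,.006))
  for y in(-.034,-.016,.116,.134): pts.append(F(s*.0715,y,.045))
for n,o,s in(("top",(180,155),3.2),("scene",(100,150),2.6)):
  im=cv2.imread(f'pics/{n}0z.png')
  for p in proj(n,np.array(pts)): 
    q=(p-np.array(o))*s; cv2.circle(im,(int(q[0]),int(q[1])),4,(0,0,255),1)
  cv2.imwrite(f'pics/{n}0o.png',im)
E
```

```text
scene [ 0.95091701 -0.42137147  0.62354109]
top [0.45176651 0.0264627  0.80538423]
[0.61552797 0.11976607 0.045     ] [ 0.58776395 -0.22476728  0.045     ] 0.3456502152671048 85.39280939994288
frame o [ 0.53158185 -0.03180591] yaxis [0.08032402 0.99676881] x [ 0.99676881 -0.08032402]
```

View pics/top0o.png

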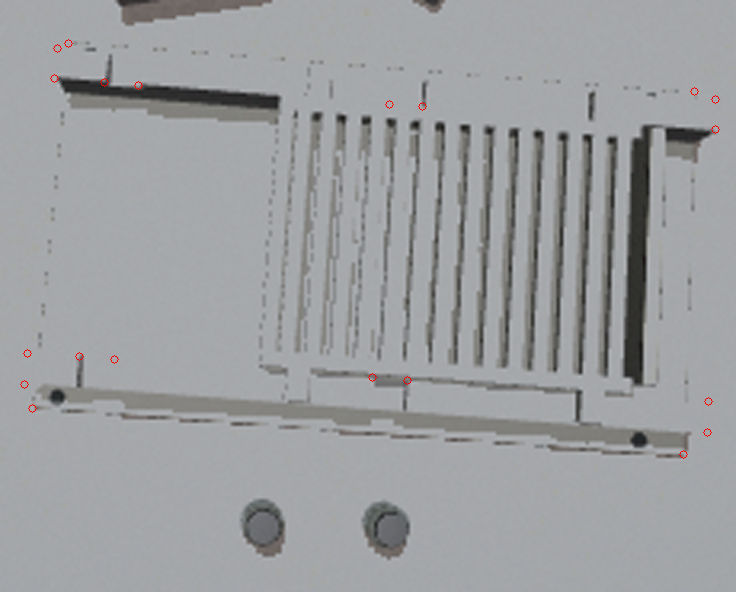

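View pics/scene0o.png

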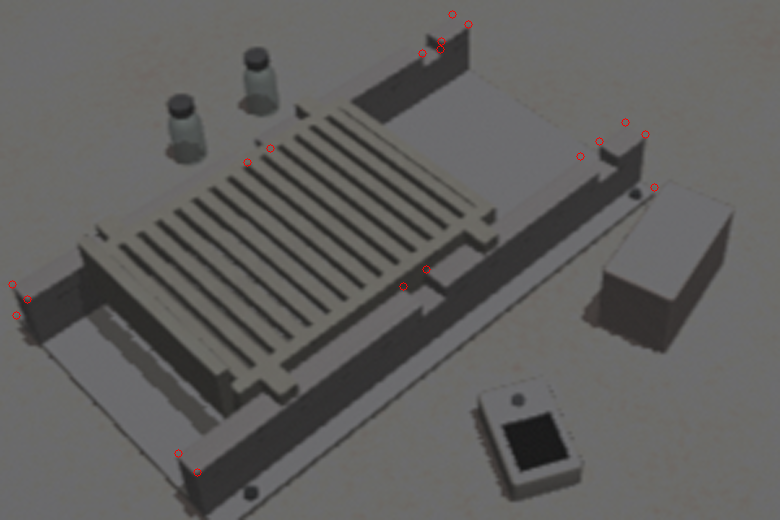

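```bash
python3 - <<'E'
from h import *
from scipy.optimize import least_squares
T=[((60,80),(.0715,.16,.045)),((712,130),(.0715,-.19,.045)),((110,66),(.0795,.134,.045)),((424,93),(.0795,-.034,.045)),((80,356),(-.0715,.134,.045)),((406,382),(-.0715,-.034,.045)),((33,407),(-.1,.16,.006)),((686,455),(-.1,-.19,.006))]
S=[((13,291),(-.0875,-.19,.045)),((180,458),(.0715,-.19,.045)),((205,478),(.0875,-.19,.045)),((469,25),(-.0715,.16,.045)),((645,140),(.0875,.16,.045))]
obs=[("top",z2(p,(180,155),3.2)-.35,X) for p,X in T]+[("scene",z2(p,(100,150),2.6)-.3,X) for p,X in S]
def W(q,X):
    x,y,t=q; v=np.array([np.cos(t),np.sin(t)]); xh=np.array([v[1],-v[0]])
    X=np.atleast_2d(X); return np.c_[np.array([x,y])+X[:,:1]*xh+X[:,1:2]*v,X[:,2]]
def res(q,names=("top","scene")):
    return np.concatenate([(proj(n,W(q,X))[0]-p) for n,p,X in obs if n in names])
for nm in (("top",),("scene",),("top","scene")):
    r=least_squares(lambda q:res(q,nm),[.53,-.03,1.49]); print(nm,r.x,np.degrees(r.x[2]),np.round(r.fun.reshape(-1,2),1).tolist())
q=r.x
def toF(P):
    x,y,t=q; v=np.array([np.cos(t),np.sin(t)]); xh=np.array([v[1],-v[0]]); d=P[:2]-q[:2]; return np.r_[d@xh,d@v]*1000
for p in((664,130),(657,383)):
    P=onz("top",z2(p,(180,155),3.2)-.3,.073); print("lip top",P,toF(P))
for p in((80,247),(230,378)):
    P=onz("scene",z2(p,(100,150),2.6)-.3,.073); print("lip scene",P,toF(P))
np.save("frame.npy",q)
for p in((264,526),(389,527)):
    P=onz("top",z2(p,(180,155),3.2)-.3,.048); print("vial",P,toF(P))
E
```

```text
('top',) [ 0.53207008 -0.03177062  1.48733843] 85.21821496959531 [[-1.1, -0.6], [1.4, 0.2], [-0.8, 0.3], [0.4, -0.1], [-0.1, 0.0], [0.6, -0.5], [0.2, 0.4], [-0.5, 0.3]]
('scene',) [ 0.53371502 -0.03324516  1.49743103] 85.79647820043206 [[0.2, -0.3], [0.8, 0.4], [-1.4, 0.2], [-0.2, 0.8], [0.6, -1.4]]
('top', 'scene') [ 0.53280065 -0.03226243  1.49295002] 85.53973540167522 [[-1.1, -0.5], [1.4, -0.9], [-0.8, 0.3], [0.4, -0.7], [0.4, 0.0], [1.1, -1.0], [0.7, 0.5], [0.1, -0.8], [0.3, -1.4], [0.4, -0.7], [-1.9, -0.9], [0.2, 0.4], [0.7, -1.6]]
lip top [ 0.5828178  -0.19071409  0.073     ] [  62.18809815 -154.08206641]
lip top [ 0.45512798 -0.18087463  0.073     ] [ -65.88020616 -154.20255378]
lip scene [ 0.45952447 -0.18350748  0.073     ] [ -61.29228217 -156.48551921]
lip scene [ 0.59018139 -0.19004956  0.073     ] [  69.47770839 -152.84690507]
vial [0.3864889 0.0144653 0.048    ] [-149.50254909   35.20789319]
vial [ 0.3851092  -0.04833877  0.048     ] [-145.99394143  -27.51327859]
```

{"api": "play_rows", "payload": {"plan": "0 0 0 0 -6.7 0 5; 0 0 0 0 -6.7 0 5; 0 0 0 0 -6.7 0 5; 0 0 0 0 -6.7 0 5; 0 0 0 0 -6.7 0 5; 0 0 0 0 -6.7 0 5; 0 0 0 0 -6.7 0 5; 0 0 0 0 -6.7 0 5; 0 0 0 0 -6.7 0 5; 0 0 0 0 0 0 5", "newtons": 20}}

```text
time_s: 0.98
tool_pos: [0.262, -0.5672, 0.2418]
orientation: [-0.706, 0.028, -0.028, 0.707]
wrist_force: [0.3, 0.5, -0.4]
grip_width: 0.579
```

{"api": "play_rows", "payload": {"plan": "2.5 0 3.8 0 0 0 5; 2.5 0 3.3 0 0 0 5; 2.5 0 3.3 0 0 0 5; 2.5 0 3.3 0 0 0 5; 2.5 0 3.3 0 0 0 5; 2.5 0 3.3 0 0 0 5; 2.5 0 3.3 0 0 0 5; 2.5 0 3.3 0 0 0 5; 2.5 0 3.3 0 0 0 5; 0 0 0 0 0 0 5"}}

```text
time_s: 1.82
tool_pos: [0.5157, -0.2786, 0.2423]
orientation: [-0.705, 0.026, -0.028, 0.708]
wrist_force: [0.3, 2.1, -0.2]
grip_width: 0.584
```

```bash
cat >> h.py <<'E'
def rep():
    q=np.load('frame.npy'); x,y,t=q; v=np.array([np.cos(t),np.sin(t)]); xh=np.array([v[1],-v[0]])
    s=robot.sense(); d=s['tool_pos'][:2]-q[:2]; M=R.from_quat(s['orientation']).as_matrix()
    print("t",s['time_s'],"TCP frame mm",np.round([d@xh*1e3,d@v*1e3,s['tool_pos'][2]*1e3],1),"toolx deg",round(np.degrees(np.arctan2(M[1,0],M[0,0])),2),"want",round(np.degrees(np.arctan2(xh[1],xh[0])),2),"yax",np.round(M[:,1],4),"F",np.round(s['wrist_force'],1),"grip",s['grip_width'])
    return s
E
python3 - <<'E'
from h import *
rep()
cv2.imwrite('pics/top1.png',robot.read_camera('top')[:,:,::-1])
cv2.imwrite('pics/scene1.png',robot.read_camera('scene')[:,:,::-1])
E
```

```text
t 1.8167 TCP frame mm [   2.1 -246.9  242.3] toolx deg -4.38 want -4.46 yax [ 0.0031  0.005  -1.    ] F [ 0.3  2.1 -0.2] grip 0.5843455134120639
```

{"api": "play_rows", "payload": {"plan": "-0.2 3.5 1.5 0 0 0 5; 0 3.5 1.5 0 0 0 5; 0 3.5 1.5 0 0 0 5; 0 3 1 0 0 0 5; 0 2.5 0.5 0 0 0 5; 0 1.5 0 0 0 0 5; 0 0 0 0 0 0 5; 0 0 0 0 0 0 5"}}

```text
time_s: 2.58
tool_pos: [0.5117, -0.2302, 0.0669]
orientation: [-0.706, 0.032, -0.031, 0.706]
wrist_force: [-0.1, -0.5, 0.2]
grip_width: 0.586
```

```bash
python3 - <<'E'
from h import *
rep()
im=robot.read_camera('scene')[:,:,::-1]
cv2.imwrite('pics/scene2.png',cv2.resize(im[130:370,60:380],None,fx=2.4,fy=2.4,interpolation=cv2.INTER_CUBIC))
w=robot.read_camera('wrist')[:,:,::-1]
cv2.imwrite('pics/wrist2.png',w)
E
```

```text
t 2.5833 TCP frame mm [  -5.7 -199.    66.9] toolx deg -5.13 want -4.46 yax [-1.9e-03  1.0e-04 -1.0e+00] F [-0.1 -0.5  0.2] grip 0.5856865601682892
```

View pics/scene2.png

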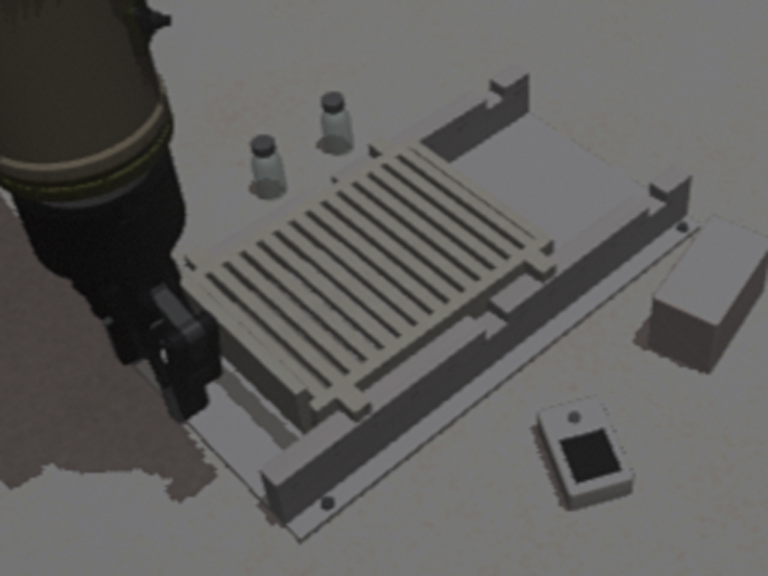

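View pics/wrist2.png

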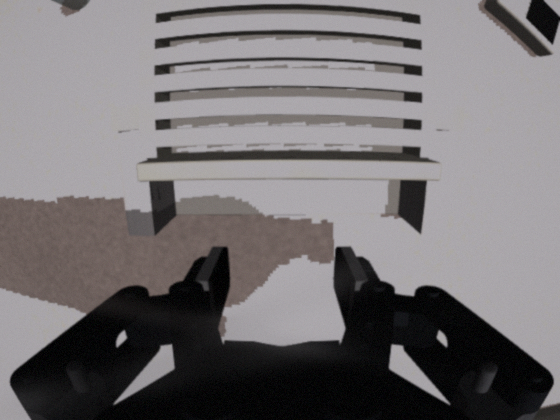

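{"api": "play_rows", "payload": {"plan": "0.3 0.4 0.5 0 -0.6 0 5; 0.2 0.4 0.5 0 0 0 5; 0.1 0.2 0.5 0 0 0 5; 0 0 0.5 0 0 0 5; 0 0 0.4 0 0 0 5; 0 0 0.3 0 0 0 5; 0 0 0 0 0 0 5"}}

```text
time_s: 3.27
tool_pos: [0.5212, -0.2011, 0.0575]
orientation: [-0.706, 0.026, -0.026, 0.707]
wrist_force: [0.3, -0.5, 0.1]
grip_width: 0.586
```

```bash
python3 - <<'E'
from h import *
rep()
w=robot.read_camera('wrist')[:,:,::-1]
cv2.imwrite('pics/wrist3.png',w)
E
```

```text
t 3.2667 TCP frame mm [   1.6 -169.2   57.5] toolx deg -4.22 want -4.46 yax [ 3.e-04  4.e-04 -1.e+00] F [ 0.3 -0.5  0.1] grip 0.5861909827332936
```

View pics/wrist3.png

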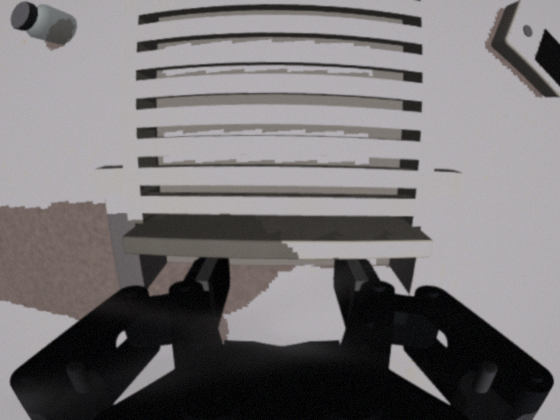

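{"api": "play_rows", "payload": {"plan": "0 0 0.3 0 0 0 5; 0 0 0.3 0 0 0 5; 0 0 0.3 0 0 0 5; 0 0 0.3 0 0 0 5; 0 0 0.3 0 0 0 5; 0 0 0.3 0 0 0 5; 0 0 0.3 0 0 0 5; 0 0 0.3 0 0 0 5"}}

```text
time_s: 3.98
tool_pos: [0.5229, -0.1782, 0.0574]
orientation: [0.707, -0.026, 0.027, -0.707]
wrist_force: [1.0, -2.4, -0.5]
grip_width: 0.581
```

```bash
python3 - <<'E'
from h import *
rep()
w=robot.read_camera('wrist')[:,:,::-1]
cv2.imwrite('pics/wrist4.png',w)
im=robot.read_camera('scene')[:,:,::-1]
cv2.imwrite('pics/scene4.png',cv2.resize(im[130:370,60:380],None,fx=2.4,fy=2.4,interpolation=cv2.INTER_CUBIC))
E
```

```text
t 3.9833 TCP frame mm [   1.5 -146.2   57.4] toolx deg -4.31 want -4.46 yax [ 3.e-04 -1.e-04 -1.e+00] F [ 1.  -2.4 -0.5] grip 0.5809019824757837
```

View pics/wrist4.png

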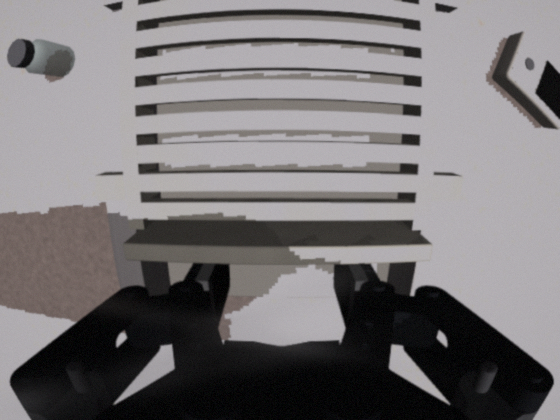

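View pics/scene4.png

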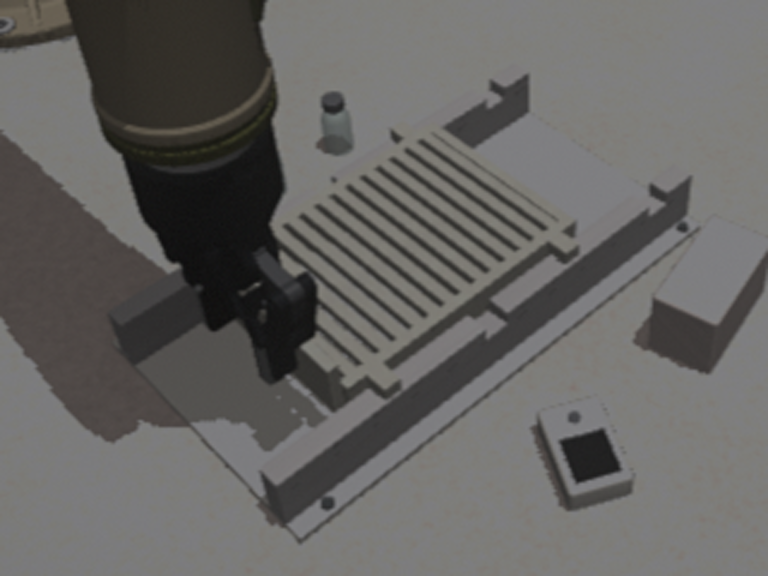

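{"api": "play_rows", "payload": {"plan": "0 0 0.4 0 0 0 5; 0 0 0.4 0 0 0 5; 0 0 0.4 0 0 0 5; 0 0 0.4 0 0 0 5; 0 0 0.4 0 0 0 5; 0 0 0.4 0 0 0 5; 0 0 0.4 0 0 0 5; 0 0 0.4 0 0 0 5; 0 0 0.4 0 0 0 5; 0 0 0.4 0 0 0 5"}}

```text
time_s: 4.92
tool_pos: [0.5258, -0.138, 0.0573]
orientation: [-0.707, 0.027, -0.027, 0.707]
wrist_force: [0.9, -1.6, 0.4]
grip_width: 0.582
```

{"api": "play_rows", "payload": {"plan": "0 0 0.4 0 0 0 5; 0 0 0.4 0 0 0 5; 0 0 0.4 0 0 0 5; 0 0 0.3 0 0 0 5; 0 0 0.3 0 0 0 5; 0 0 0.2 0 0 0 5; 0 0 0.2 0 0 0 5"}}

```text
time_s: 5.5
tool_pos: [0.5274, -0.1163, 0.0573]
orientation: [-0.707, 0.027, -0.026, 0.707]
wrist_force: [0.4, -2.7, 0.4]
grip_width: 0.586
```

```bash
python3 - <<'E'
from h import *
rep()
w=robot.read_camera('wrist')[:,:,::-1]
cv2.imwrite('pics/wrist5.png',w)
im=robot.read_camera('scene')[:,:,::-1]
cv2.imwrite('pics/scene5.png',cv2.resize(im[130:370,60:380],None,fx=2.4,fy=2.4,interpolation=cv2.INTER_CUBIC))
E
```

```text
t 5.5 TCP frame mm [  1.2 -84.2  57.3] toolx deg -4.3 want -4.46 yax [-0.e+00  1.e-04 -1.e+00] F [ 0.4 -2.7  0.4] grip 0.5861342346533694
```

View pics/wrist5.png

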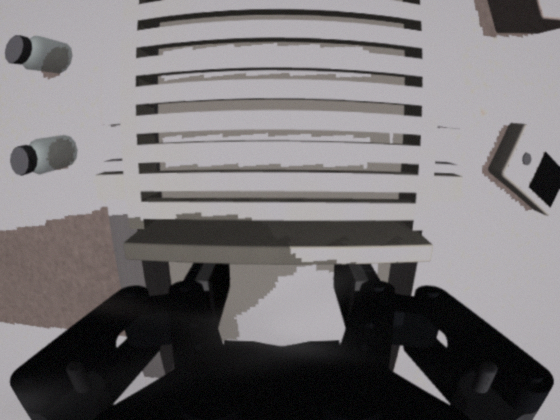

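View pics/scene5.png

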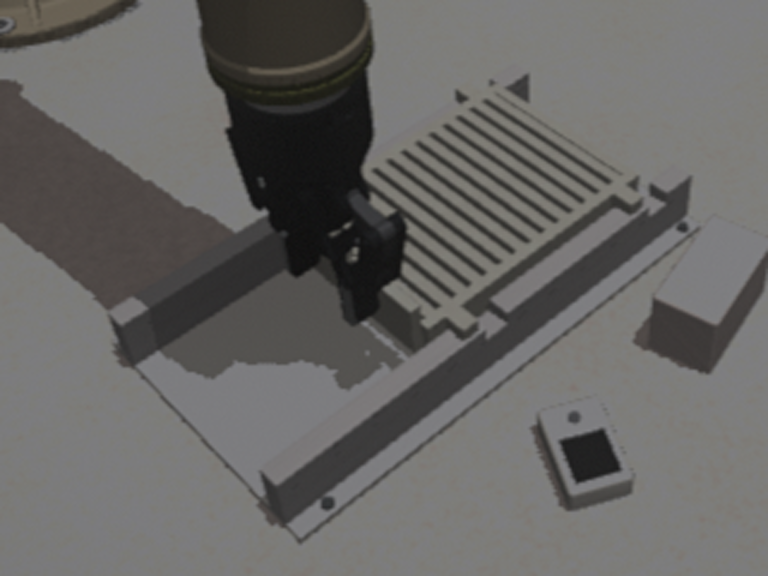

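{"api": "play_rows", "payload": {"plan": "0 0 0.2 0 0 0 5; 0 0 0.2 0 0 0 5; 0 0 0.2 0 0 0 5; 0 0 0.2 0 0 0 5; 0 0 0.2 0 0 0 5; 0 0 0.2 0 0 0 5"}}

```text
time_s: 6.1
tool_pos: [0.5283, -0.1043, 0.0573]
orientation: [-0.707, 0.027, -0.026, 0.707]
wrist_force: [1.4, -1.8, -0.5]
grip_width: 0.584
```

```bash
cat > look.py <<'E'
from h import *
import sys
k=sys.argv[1]
rep()
w=robot.read_camera('wrist')[:,:,::-1]
im=robot.read_camera('scene')[:,:,::-1]
a=cv2.resize(im[130:350,160:380],(600,600),interpolation=cv2.INTER_CUBIC)
cv2.imwrite(f'pics/s{k}.png',a); cv2.imwrite(f'pics/w{k}.png',w)
E
python3 look.py 6
```

```text
t 6.1 TCP frame mm [  1.1 -72.2  57.3] toolx deg -4.3 want -4.46 yax [-1.e-04  1.e-04 -1.e+00] F [ 1.4 -1.8 -0.5] grip 0.5841222047308375
```

View pics/s6.png

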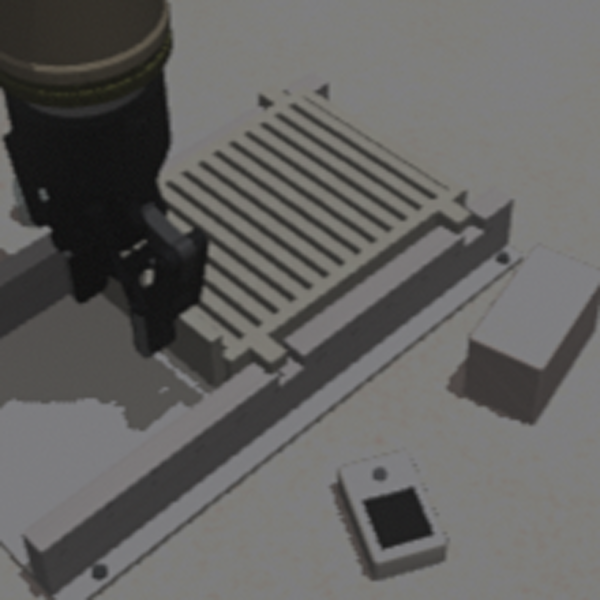

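View pics/w6.png

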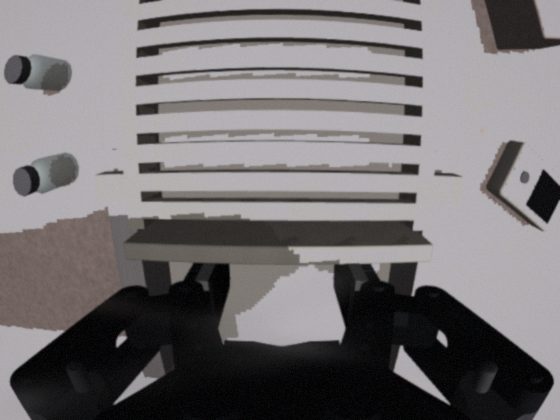

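Almost over the notches; continuing in small steps.

{"api": "play_rows", "payload": {"plan": "0 0 0.2 0 0 0 5; 0 0 0.2 0 0 0 5; 0 0 0.1 0 0 0 5; 0 0 0 0 0 0 5"}}

```text
time_s: 6.53
tool_pos: [0.5286, -0.0988, 0.0573]
orientation: [-0.706, 0.026, -0.026, 0.707]
wrist_force: [1.1, 0.6, 0.1]
grip_width: 0.589
```

```bash
python3 look.py 7
```

```text
t 6.5333 TCP frame mm [  1.  -66.7  57.3] toolx deg -4.26 want -4.46 yax [-2.e-04  6.e-04 -1.e+00] F [1.1 0.6 0.1] grip 0.5885267733437045
```

View pics/s7.png

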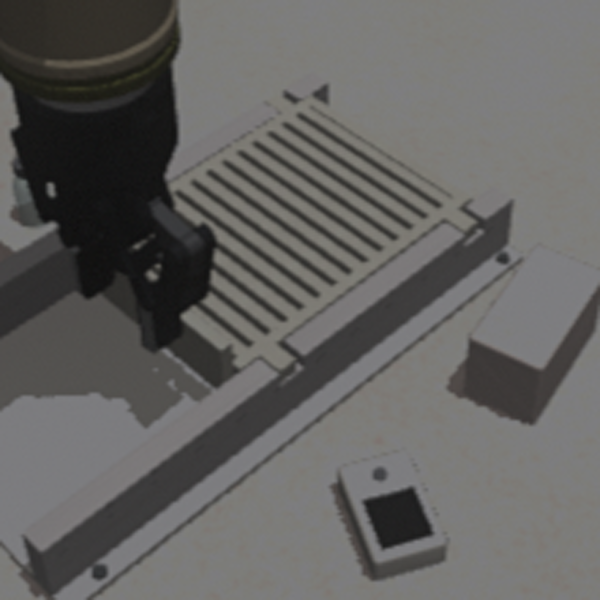

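View pics/w7.png

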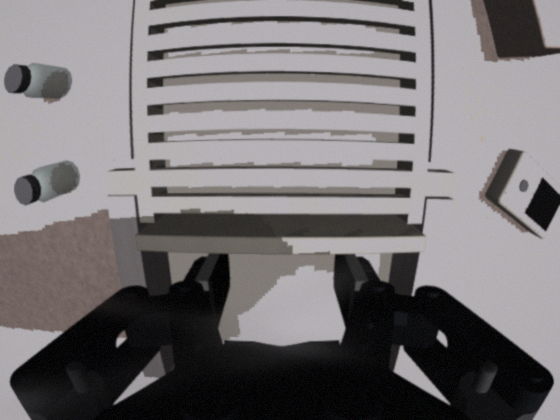

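{"api": "play_rows", "payload": {"plan": "0 0 -0.5 0 0 0 5; 0 0 -1 0 0 0 5; 0 -2 -0.5 0 0 0 5; 0 -3 0 0 0 0 3; 0 -1.5 2 0 0 0 0; 0 0 3 0 0 0 0; 0 0 3 0 0 0 0; 0 0 3 0 0 0 0; 0 0 2.2 0 0 0 0; 0 0 0 0 0 0 0"}}

```text
time_s: 7.47
tool_pos: [0.5372, 0.0175, 0.1228]
orientation: [-0.706, 0.024, -0.024, 0.708]
wrist_force: [-0.2, -0.1, 0.8]
grip_width: -0.001
```

```bash
python3 look.py 8
```

```text
t 7.4667 TCP frame mm [  0.5  49.9 122.8] toolx deg -3.92 want -4.46 yax [ 9.0e-04  2.7e-03 -1.0e+00] F [-0.2 -0.1  0.8] grip -0.0012757510043249693
```

View pics/w8.png

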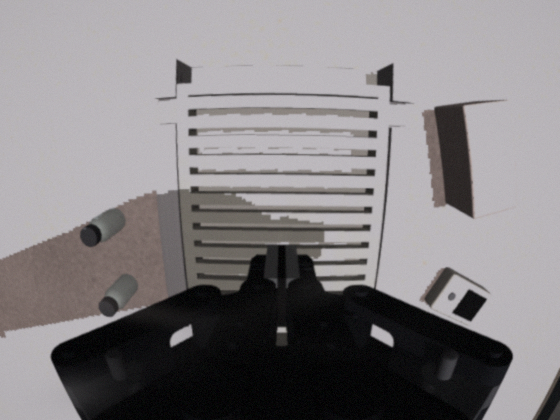

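View pics/s8.png

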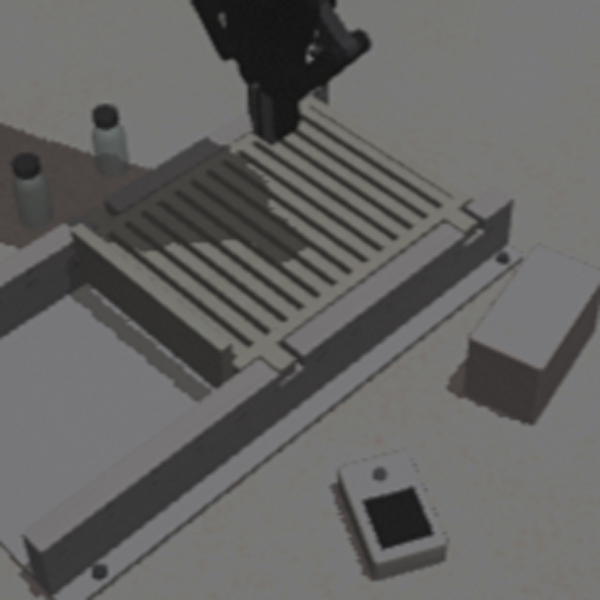

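{"api": "play_rows", "payload": {"plan": "0 2 0 0 0 0 0; 0 1.5 0 0 0 0 0; 0 1.2 0 0 0 0 0; 0 0.8 0 0 0 0 0; 0 0.4 0 0 0 0 0; 0 0.2 0 0 0 0 0; 0 0.1 0 0 0 0 0; 0 0 0 0 0 0 0"}}

```text
time_s: 8.23
tool_pos: [0.5375, 0.0121, 0.0607]
orientation: [-0.707, 0.026, -0.027, 0.707]
wrist_force: [-0.7, 0.1, -0.5]
grip_width: -0.005
```

{"api": "play_rows", "payload": {"plan": "0 0.1 0 0 0 0 0; 0 0.1 0 0 0 0 0; 0 0.1 0 0 0 0 0; 0 0 0 0 0 0 0"}}

```text
time_s: 8.57
tool_pos: [0.5371, 0.0121, 0.0573]
orientation: [0.707, -0.026, 0.027, -0.707]
wrist_force: [0.7, -0.1, -0.7]
grip_width: -0.001
```

{"api": "play_rows", "payload": {"plan": "0 0.1 0 0 0 0 0; 0 0.1 0 0 0 0 0; 0 0 0 0 0 0 0"}}

```text
time_s: 8.82
tool_pos: [0.5372, 0.0122, 0.0561]
orientation: [0.707, -0.026, 0.027, -0.707]
wrist_force: [-2.7, -0.8, 7.2]
grip_width: -0.002
```

{"api": "play_rows", "payload": {"plan": "0 0.1 0 0 0 0 0; 0 0 0 0 0 0 0; 0 0 0 0 0 0 0"}}

```text
time_s: 9.07
tool_pos: [0.5373, 0.0122, 0.056]
orientation: [0.707, -0.026, 0.027, -0.706]
wrist_force: [-8.0, -1.0, 17.6]
grip_width: 0.002
```

{"api": "play_rows", "payload": {"plan": "0 0 0 0 0 0 0; 0 0 0 0 0 0 0; 0 0 0 0 0 0 0; 0 -0.2 0 0 0 0 0; 0 -0.5 0 0 0 0 0; 0 -1.5 0 0 0 0 0; 0 -2.5 0 0 0 0 0; 0 -3 0 0 0 0 0; 0 -3 0 0 0 0 0; 0 -2 0 0 0 0 0"}}

```text
time_s: 9.9
tool_pos: [0.5378, 0.0124, 0.1844]
orientation: [-0.706, 0.025, -0.027, 0.707]
wrist_force: [-0.0, -0.7, 0.8]
grip_width: -0.002
```

{"api": "play_rows", "payload": {"plan": "0 0 -3 0 0 0 0; 0 0 -3 0 0 0 0; 0 0 -3.5 0 0 0 0; 0 0 -3.5 0 0 0 0; 0 0 -3.5 0 0 0 0; 0 0 -3.5 0 0 0 0; 0 0 -3 0 0 0 0; 0 0 -2 0 0 0 0; 0 0 0 0 0 0 0; 0 0 0 0 0 0 0"}}

```text
time_s: 10.73
tool_pos: [0.5178, -0.2385, 0.1811]
orientation: [-0.706, 0.028, -0.027, 0.707]
wrist_force: [-0.3, 1.9, 0.4]
grip_width: -0.005
```

```bash
python3 - <<'E'
from h import *
rep()
im=robot.read_camera('scene')[:,:,::-1]; t=robot.read_camera('top')[:,:,::-1]
cv2.imwrite('pics/s9.png',cv2.resize(im[150:350,100:400],None,fx=2.6,fy=2.6,interpolation=cv2.INTER_CUBIC))
c=np.clip(t[155:340,180:410].astype(float)*1.3,0,255).astype('uint8')
cv2.imwrite('pics/t9.png',cv2.resize(c,None,fx=3.2,fy=3.2,interpolation=cv2.INTER_CUBIC))
E
```

```text
t 10.7333 TCP frame mm [   1.1 -206.8  181.1] toolx deg -4.47 want -4.46 yax [-4.e-04  3.e-04 -1.e+00] F [-0.3  1.9  0.4] grip -0.004781569129929927
```

View pics/s9.png

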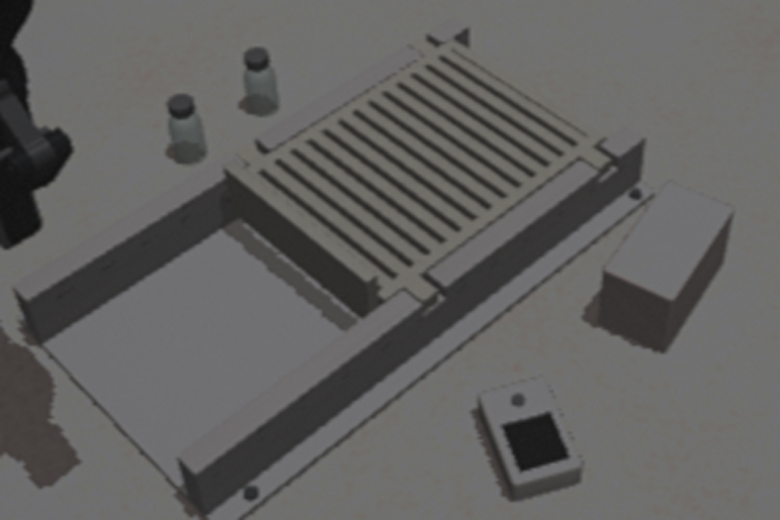

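View pics/t9.png

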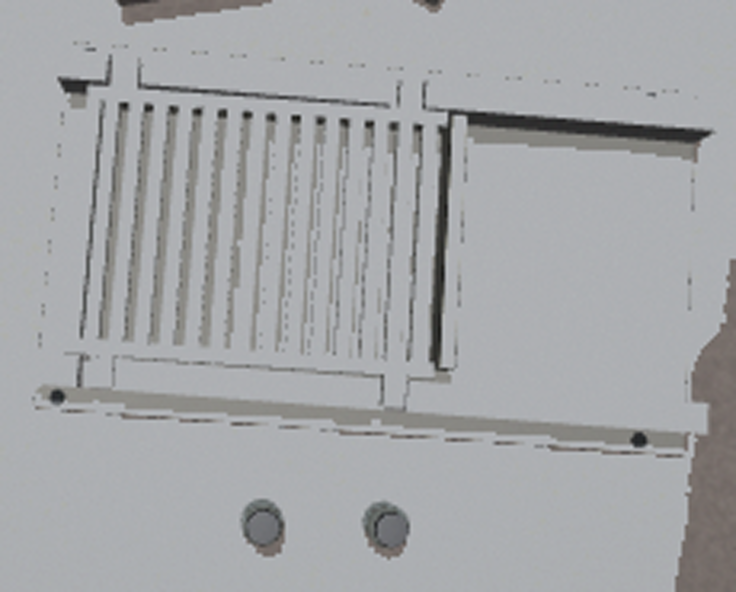

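```bash
python3 -c "
from rig import robot
print(robot.sense()['wrist_force'], robot.close_job())"
```

```text
the job is handed in; nothing more can be done
[-0.007081    0.75991514  1.33685968] None
```

The shelf is home: it dropped into the runner notches, and I then pressed it down and handed the job in at about 10.8 s of the 43 s allowed.

- **Push:** I pushed the lip's outer face about 100 mm along the runners with both fingertips. The wrist force read no more than about 3 N at the end of each move, until the shelf dropped.
- **Press:** With the fingers shut, I pressed on the middle of the slats up to 17.6 N. Contact put the slat tops at about 45 mm above the bench, which matches the home height. An 8 N sideways force showed up during the press, and the shelf did not shift visibly.
- **Last checks:** The final scene and top pictures show all four lugs in their notches and level with the runner tops. The vials, logger and carton are where they started, and the gripper is clear of everything.
- **Disagreement:** The two cameras' estimates of the frame's pose differed by about 2 mm and 0.6°. This did not affect the result. No check failed.

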